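# Clamp the long test plate upright on the rotary table

## Robot

A 7-joint arm with a two-finger parallel gripper is mounted at the origin on the work surface. World frame = base frame: x ahead of the robot, y to its left, z up, the work surface at z = 0. Lengths are in m, angles in rad, forces in N, time in s.
With the tool pointing down it reaches from about 0.425 to 0.925 m from the base axis. Payload 6.8 kg.
Tool frame: the origin (TCP) lies on the front face of the gripper's body, between the roots of the fingers; the fingertips stand 73 mm ahead of it and the grasp point (between the pads) lies 54 mm ahead of it (env.nose_length is the distance from the TCP to the fingertips, in m); z points along the fingers, y is the direction in which the jaws open and shut (so a half turn about z gives the same grasp; the last joint's range is limited). The gripper opens to 85 mm and grips with 20 to 120 N. Pads are 22 mm wide; open, the fingers measure 114 mm over their backs; the gripper's body (76 mm by 85 mm) begins 54 mm behind the grasp point. The pads swing forward as they close: fully open they stand 13 mm farther back than shut.
Start: joints at [-1.259, 0.477, 0.022, 1.555, -0.011, 1.109, -0.083], TCP at [0.275, 0.616, 0.304] pointing down, gripper open.
Joint ranges: [-2.96, 2.96], [-0.34, 2.1], [-1.41, 1.46], [0.24, 2.44], [-1.37, 4.51], [0.17, 1.92], [-2.96, 2.96]. Speed limits (rad/s): [2.39, 2.39, 3.14, 3.14, 3.14, 3.14, 3.14].

## Interface

Orientations are given as a unit quaternion [w, x, y, z].
In Python, from cell import env, kin, camera, calibration, job gives the robot as it stands. The module is installed in compiled form; this text tells all that it offers. Calls block until the motion is done:
- env.reach(position, orientation): joint-space move of the TCP to a pose.
- env.movel(position, velocity=0.15, rot=None, stop_force=None): straight line of the TCP; rot=None keeps the orientation; velocity is the mean speed in m/s. With stop_force (N) it stops when the force on the tool has changed by that much, and returns True; else False.
- env.goto_joints(angles): joint-space move.
- env.grip(opening, f_grip=None): finger opening in m; f_grip is the grip in N (None keeps the last); returns when the fingers have stopped.
- env.dwell(seconds).
- kin.inverse_kinematics(position, orientation): joint angles nearest the present ones, or None.
- env.get_state(): the state.
- camera(name): name is "side" or "top"; returns (picture, depth): 420x560x3 uint8, blue, green, red; 420x560 float32, m along the optical axis (not along the pixel's ray), 0 where there is no reading.
- calibration(name): a dict with "fx", "fy", "cx", "cy" (pixels), "rvec" (rotation vector, rad) and "tvec" (3), from world to camera coordinates, as OpenCV has them. Camera axes: x right, y down, z forward; pixel columns grow to the right and rows downward; lengths in m; the calibration is good to about 2 mm. A picture is of the moment at which its call begins. calibration takes no time and is no camera call.
A pose or a line that the arm cannot do raises env.PlanningError and nothing moves.
- job.job_done(): hands the job in, once; it reports no verdict.
The state is a dict: "time": time; "qpos": joint angles; "joint_velocities": joint speeds; "joint_torque": joint torques, N m; "tcp_pos": TCP position; "orientation": TCP orientation; "force": force on the tool from outside, world axes, zero at the start; "torque": the same for the moment, N m; "opening": finger opening in m.
Only numpy, scipy, OpenCV 4.12 (cv2) and the standard library are available. Lean on these libraries where they do the work, as an engineer would, in place of code of your own. Each camera call takes 0.05 s, during which the arm holds its last target.

## Task

Pull the sliding jaw of the fixture on the rotary table open, take the longest of the three plates from the leaning rack and stand it upright on its end in the slot, flat along the fixed jaw, with its edge up against the small end stop. Then push the jaw shut so the plate is clamped square and upright, and let go. Leave the two other plates, the jar and the ring gauge where they are and do not knock the probe column.

Things in the scene. Friction and masses are not known exactly. Their poses are not given: they have to be found in the camera images.
- long_plate_mid (a point): Centre of the longest plate (the one to clamp): plain bare aluminium bar, 10 mm thick (its x), 40 mm wide (its y), 125 mm long (its z, pointing to its upper end), about 0.15 kg. It starts standing on the rack's ledge, leaning 33 degrees from vertical, upper end towards the rack's -x (the robot's side).
- middle_plate_mid (a point): Centre of the middle plate, to be left: same 10 x 40 mm section and axes, 100 mm long. The three plates stand in a row in random order, 85 mm from centre to centre.
- short_plate_mid (a point): Centre of the shortest plate, to be left: same section and axes, 80 mm long.
- rack: Dark leaning plate rack, fixed; origin at the bench under its middle. Base 130 (x) x 290 (y) x 12 mm, under 100 mm high. Plates stand in a row along y. Behind each is a backrest strip 22 mm wide, 75 mm up the plate, with a cross rail behind the lowest 20 mm: above that both 40 mm-apart edges are free to grip. Plates draw out along their length.
- fixture: Rotary table with the fixture, fixed; origin at the bench in the middle of the disc (240 mm diameter, top 30 mm up). Its x runs across the slot, its y along the slot. The slot floor is the aluminium bed at 40 mm. Fixed steel jaw at +x, 60 mm long in y, top at 75 mm.
- seat (a point): Point on the slot floor at the foot of the fixed jaw's face, 40 mm above the bench: z up, y along the slot, -x towards the sliding jaw. The end stop is a steel block with its face at y = +20 mm, 35 mm high like the jaws, spanning the first 16 mm of the slot's width. A plate home against jaw and stop has its centre at x = -5, y = 0, z = 62.5 mm from here.
- jaw (a joint): Sliding jaw travel in m: the slot is 4 mm wide at 0 and 18 mm at the far limit 0.014; grows as the jaw moves along the fixture's -x (away from the fixed jaw). Starts too narrow for a plate. Slides with about 2.5 N of friction and stays where it is left. With a plate clamped it reads 0.006.
- jaw_grip (a point): Grip point on the sliding jaw's black upright handle, with the fixture's axes: a post 14 mm (x) by 20 mm (y), its top 14 mm above this point and 114 mm above the bench, free all round from 51 mm above the bench. It moves with the jaw and lies 80 mm plus the joint's travel from the seat along -x, 60 mm above it.
- probe: Touch-probe column, fixed, not to be knocked; origin at the bench under the column. Base 70 x 70 x 30 mm, post 30 x 30 mm; head 50 x 40 mm, 205 to 245 mm up. From the head a 14 mm bar reaches 108 mm out along its -x, 225 mm up, and the probe hangs from it.
- probe_tip (a point): Tip ball of the probe stylus, 165 mm above the bench, 100 mm from the column's axis along its -x; an obstacle from here up.
- jar: White round jar with black lid, 56 mm diameter, 70 mm high, origin at its underside; a bystander.
- ring_gauge: Steel ring gauge lying flat, 60 mm outside diameter, 20 mm high, origin at its underside; a bystander.
Things that resemble listed ones, but are neither listed nor needed, are in the scene too. Leave any orange or yellow look-alike of the part that bears long_plate_mid alone.

How it is judged:
On the way, in this order (a step that is already met when the one before it is completed fails the run):
1. the sliding jaw is opened wide enough for the plate (value of joint jaw above 0.0085 m), for 0.1 s.
2. the long plate stands on the slot floor between the jaws (z of long_plate_mid in the frame of seat between 0.0595 and 0.0655 m and x of long_plate_mid in the frame of seat between -0.024 and 0.008 m and y of long_plate_mid in the frame of seat between -0.025 and 0.01 m), for 0.2 s.
At the end, for the whole second after the job is handed in: The long plate stands on the slot floor (within 3 mm), upright and square to the slot within 0.06 rad, within about 2 mm of the fixed jaw's face, its edge within 5 mm of the end stop, the sliding jaw closed to a slot under 11.8 mm, everything at rest and released (x of long_plate_mid in the frame of seat between -0.0075 and -0.003 m and y of long_plate_mid in the frame of seat between -0.005 and 0.003 m and z of long_plate_mid in the frame of seat between 0.0595 and 0.0655 m and angle between long_plate_mid's own z axis and vertical below 0.06 rad and angle between the y axis of long_plate_mid and the y axis of seat, either way round below 0.06 rad and value of joint jaw below 0.0078 m and linear speed of long_plate below 0.01 m/s); the robot touches nothing.
It fails at once if the middle plate is displaced over 20 mm (distance of middle_plate_mid from where it was at the start of the episode above 0.02 m).
It fails at once if the short plate is displaced over 20 mm (distance of short_plate_mid from where it was at the start of the episode above 0.02 m).
It fails at once if the jar is moved over 20 mm (distance of jar from where it was at the start of the episode above 0.02 m).
It fails at once if the ring gauge is moved over 20 mm (distance of ring_gauge from where it was at the start of the episode above 0.02 m).
It fails at once if the probe column is knocked (over 5 N) (contact force between probe and anything else above 5 N).
It also fails if it takes over 72 s, if anything falls off the work surface, if the arm or the gripper's body presses on something with over 40 N, if the wrist force passes 120 N, or if a joint passes its speed limit or range.

## Working session

There is one attempt and no reset: what is moved stays moved. The work goes in short steps, each a Python script; the robot and the scene stay as the last script left them, time stands still between calls to the robot, and variables do not carry over. Pictures are saved under pics/ and viewed, and the job is handed in when it is done.

```bash
mkdir -p pics; ls; cat > h.py <<'E'
import numpy as np, cv2
from cell import env, kin, camera, calibration, job
def cal(n):
    c=calibration(n);R,_=cv2.Rodrigues(np.array(c['rvec'],float));t=np.array(c['tvec'],float).ravel()
    return c,R,t
def cloud(n,d):
    c,R,t=cal(n);v,u=np.mgrid[:d.shape[0],:d.shape[1]]
    P=np.stack([(u-c['cx'])/c['fx']*d,(v-c['cy'])/c['fy']*d,d],-1)
    W=(P-t)@R; W[d<=0]=np.nan
    return W
def ray(n,u,v,z):
    c,R,t=cal(n);o=-R.T@t;r=R.T@np.array([(u-c['cx'])/c['fx'],(v-c['cy'])/c['fy'],1.])
    return o+r*(z-o[2])/r[2]
def proj(n,p):
    c,R,t=cal(n);q=R@np.array(p)+t
    return np.array([q[0]/q[2]*c['fx']+c['cx'],q[1]/q[2]*c['fy']+c['cy']])
E
python3 - <<'E'
from h import *
for n in('top','side'):
    p,d=camera(n);cv2.imwrite(f'pics/{n}0.png',p);np.save(f'pics/{n}0.npy',d)
    c,R,t=cal(n);print(n,-R.T@t,R[2],c['fx'],(d>0).mean())
print(env.get_state())
E
```

```text
pics
top [0.38161381 0.00428773 0.95043732] [ 0.24424425  0.02214361 -0.96946088] 444.2063501180959 0.9957568027210885
side [ 0.13603205 -0.5936104   0.56733548] [ 0.49691001  0.69400932 -0.52099089] 413.75018083742634 0.9959523809523809
{'time': 0.1, 'qpos': array([-1.25912994,  0.47769525,  0.02235182,  1.55637182, -0.01151126,
        1.10934415, -0.08312266]), 'joint_velocities': array([-1.55861402e-04, -2.28829758e-03, -1.50173097e-04, -3.15414361e-03,
       -2.01334188e-05,  7.57814014e-04, -1.20719707e-03]), 'joint_torque': array([ 4.89784550e-03, -5.97760105e+01,  1.61383934e+00, -2.81954420e+01,
        1.27958728e-02,  5.02384908e-03, -1.72630183e-05]), 'tcp_pos': array([0.27492308, 0.61599801, 0.30302979]), 'orientation': array([-1.18415261e-04,  2.08353404e-01,  9.78053242e-01, -8.36856107e-04]), 'force': array([ 0.12797989,  0.15836808, -0.24149316]), 'torque': array([-0.00108535,  0.00012071,  0.0008439 ]), 'opening': 0.08518167526295803}
```

View pics/top0.png

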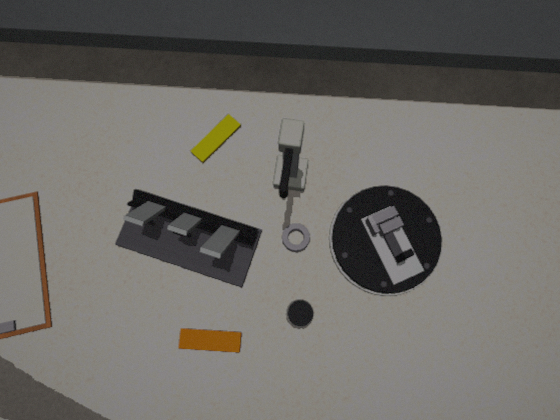

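View pics/side0.png

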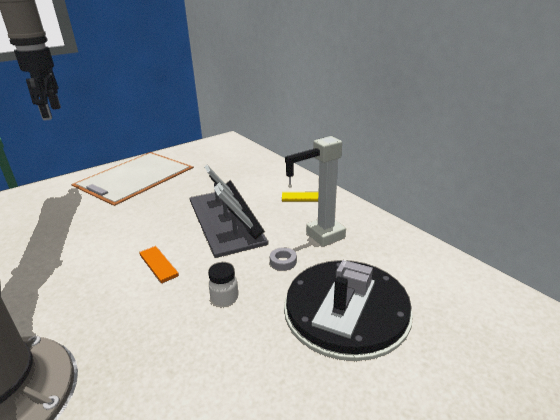

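The top view shows the rack with three plates at about (145,213), (185,224) and (220,240), the fixture disc at (386,240) with the handle at (403,255), the probe at (290,150), the ring at (296,237) and the jar at (300,313). Next I'll enlarge both areas and use depth.

```bash
python3 - <<'E'
import cv2,numpy as np
t=cv2.imread('pics/top0.png');s=cv2.imread('pics/side0.png')
g=lambda a:np.clip((a/255.)**0.6*255,0,255).astype('uint8')
a=cv2.resize(g(t[180:290,110:265]),None,fx=5,fy=5,interpolation=cv2.INTER_CUBIC)
b=cv2.resize(g(t[180:300,325:445]),None,fx=5,fy=5,interpolation=cv2.INTER_CUBIC)
cv2.imwrite('pics/rt.png',a);cv2.imwrite('pics/ft.png',b)
cv2.imwrite('pics/rs.png',cv2.resize(g(s[155:260,180:280]),None,fx=5.5,fy=5.5,interpolation=cv2.INTER_CUBIC))
cv2.imwrite('pics/fs.png',cv2.resize(g(s[250:355,275:420]),None,fx=5,fy=5,interpolation=cv2.INTER_CUBIC))
E
```

```text
(no output)
```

View pics/rt.png

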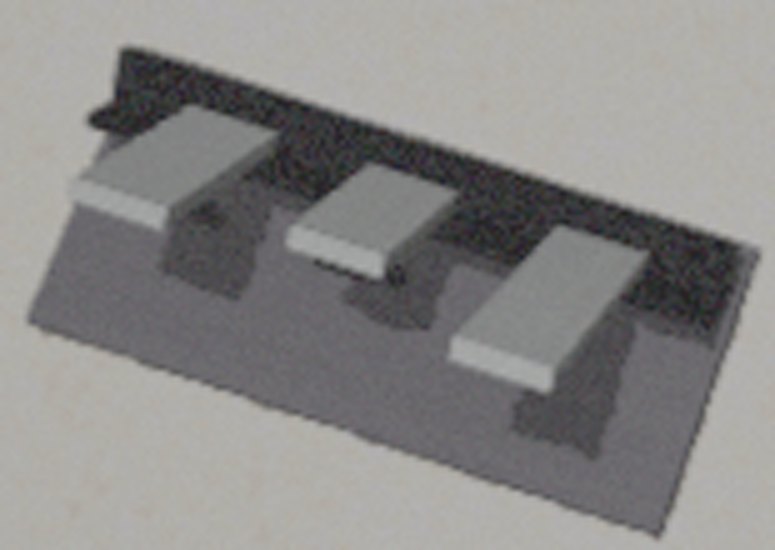

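View pics/ft.png

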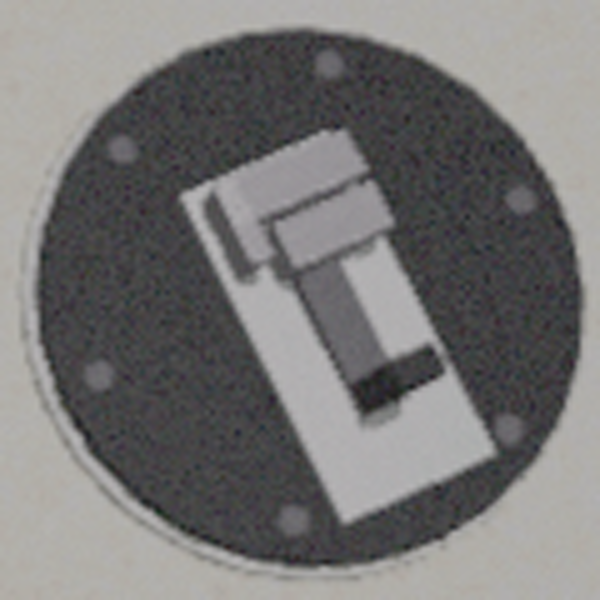

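View pics/rs.png

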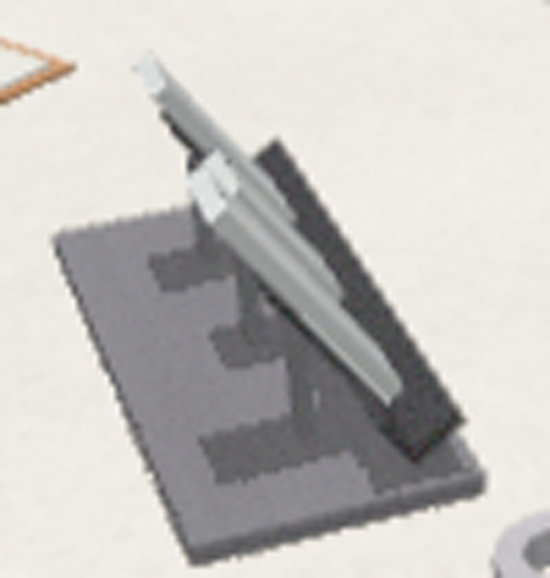

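View pics/fs.png

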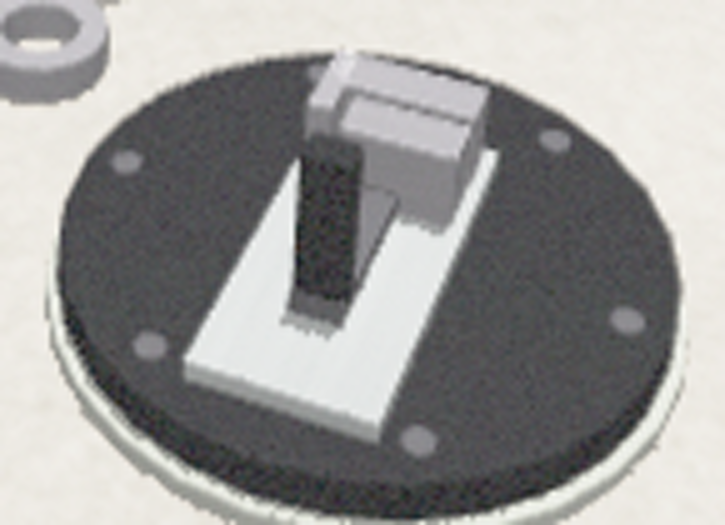

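The right-hand plate in the top view looks longest; depth should confirm that. Now the measurements.

```bash
cat > m.py <<'E'
from h import *
p=cv2.imread('pics/top0.png');d=np.load('pics/top0.npy');W=cloud('top',d)
# table bias
m=np.zeros(d.shape,bool);m[300:380,330:500]=1
print('table z top',np.nanmedian(W[m][:,2]),np.nanstd(W[m][:,2]))
s=np.load('pics/side0.npy');S=cloud('side',s)
print('table z side',np.nanmedian(S[290:340,60:120][...,2]),np.nanstd(S[290:340,60:120][...,2]))
g=p.mean(2)
roi=np.zeros(d.shape,bool);roi[190:265,118:255]=1
mask=((W[...,2]>0.035)&(g>62)&roi).astype('uint8')
n,l,st,c=cv2.connectedComponentsWithStats(mask)
for i in range(1,n):
    if st[i,4]<30: continue
    P=W[l==i];P=P[~np.isnan(P[:,0])]
    pc=P.mean(0)
    print(i,st[i],'mean',pc.round(4),'zmax/min',np.percentile(P[:,2],[2,98]).round(4))
print([ (y,x,int(g[y,x]),W[y,x].round(3)) for y,x in [(213,145),(224,182),(240,222),(195,160),(200,135),(205,180)]])
E
python3 m.py
```

```text
table z top -0.0002574022827889068 0.0016577785292030728
table z side -0.0007434039324232067 0.0009697676555772718
9 [123 201  42  25 504] mean [0.575  0.3082 0.087 ] zmax/min [0.0392 0.1195]
20 [167 213  34  23 420] mean [0.5599 0.2273 0.0775] zmax/min [0.0381 0.1033]
31 [199 225  40  33 662] mean [0.5256 0.148  0.0988] zmax/min [0.0404 0.1402]
[(213, 145, 81, array([0.573, 0.303, 0.089])), (224, 182, 86, array([0.557, 0.227, 0.087])), (240, 222, 89, array([0.528, 0.143, 0.094])), (195, 160, 137, array([0.636, 0.306, 0.001])), (200, 135, 15, array([0.614, 0.349, 0.029])), (205, 180, 20, array([0.606, 0.247, 0.044]))]
```

```bash
cat > m2.py <<'E'
from h import *
def run():
    p=cv2.imread('pics/top0.png');d=np.load('pics/top0.npy');W=cloud('top',d)
    g=p.mean(2);print(g[225:262:2,196:246:3].astype(int))
    # rack outline: dark vs bench
    m=cv2.inRange(cv2.GaussianBlur(g.astype('float32'),(3,3),0),0,100)
    m[:180]=0;m[300:]=0;m[:,:100]=0;m[:,270:]=0
    c=max(cv2.findContours(m,0,2)[0],key=cv2.contourArea)[:,0]
    print(cv2.boundingRect(c))
    # bottom edge (robot side) & right edge pts
    box=cv2.boxPoints(cv2.minAreaRect(c));print(box)
    q=c[(c[:,0]>128)&(c[:,0]<232)]
    bot=np.array([[x,q[q[:,0]==x][:,1].max()] for x in range(128,232)],float)
    P=np.array([ray('top',x,y+.5,0.012 if 1 else 0) for x,y in bot])
    k=np.polyfit(P[:,1],P[:,0],1);r=P[:,0]-np.polyval(k,P[:,1]);print('front edge: yaw of rack',np.degrees(np.arctan(-k[0])),r.std())
run()
E
python3 m2.py
```

```text
[[ 40  23  20  14  14  17  11  19  34  47  26  21  21  27  21  18  12]
 [ 22  17  19  22  18  17  12  22  81  85  78  60  18  17  22  23  20]
 [ 33  33  26  21  12  20  12  64  86  85  85  83  81  56  26  21  18]
 [ 36  38  31  35  19  17  12  86  87  85  89  89  86  83  72  12  18]
 [ 30  34  55  35  35  32  74  87  86  85  86  88  84  86  42  17  27]
 [ 39  46  60  63  54  51  85  87  87  89  86  87  88  73  28  13  26]
 [ 37  55  58  59  58  89  89  88  88  86  88  87  86  42  24  12  14]
 [ 30  60  60  59  76  87  87  86  86  88  85  87  75  21  22  14  22]
 [ 38  61  58  60  86  88  89  87  87  86  86  88  43  33  19  18  16]
 [ 36  63  57  86  88  90  87  89  92  86  90  70  33  33  37  31  23]
 [ 53  60  77  85  89  89  90  88  91  87  92  42  35  32  55  36  40]
 [ 60  59  99  92  87  86  88  89  88  91  59  35  34  33  63  57  58]
 [ 60  61 124 119 100  88  89  90  84  91  41  38  35  35  62  59  62]
 [ 60  79 124 123 122 118 103  89  87  55  35  35  38  51  59  57  62]
 [ 60  59  74 104 122 126 125 118  94  46  37  38  38  55  64  63  61]
 [ 59  61  57  62  73 106 122 122  89  37  36  30  36  61  61  61  58]
 [ 60  56  60  60  58  61  66 101  72  34  37  37  38  60  64  56  59]
 [ 59  56  57  58  56  60  47  32  35  38  36  40  31  60  62  62  59]
 [ 62  57  61  61  61  60  38  37  33  35  32  39  37  62  62  62  61]]
(115, 189, 147, 99)
[[113.1     244.69998]
 [132.6     186.19998]
 [262.19998 229.4    ]
 [242.69998 287.9    ]]Traceback (most recent call last):
  File "m2.py", line 16, in <module>
    run()
    ~~~^^
  File "m2.py", line 13, in run
    bot=np.array([[x,q[q[:,0]==x][:,1].max()] for x in range(128,232)],float)
                     ~~~~~~~~~~~~~~~~~~~~~^^
    return umr_maximum(a, axis, None, out, keepdims, initial, where)
ValueError: zero-size array to reduction operation maximum which has no identity
```

```bash
cat >> h.py <<'E'
from scipy.ndimage import map_coordinates
def edge(img,a,b,hw=3,shr=0.12,n=60):
    """refined subpixel points on edge near a->b; returns line endpoints and rms"""
    g=cv2.GaussianBlur(img.mean(2),(0,0),0.7) if img.ndim==3 else img
    a=np.array(a,float);b=np.array(b,float);t=(b-a)/np.linalg.norm(b-a);nn=np.array([-t[1],t[0]])
    s=np.linspace(-hw,hw,int(hw*20)+1);pts=[]
    for k in np.linspace(shr,1-shr,n):
        c=a+k*(b-a);q=c+s[:,None]*nn
        v=map_coordinates(g,[q[:,1],q[:,0]],order=1)
        gr=np.gradient(v);w=np.abs(gr);i=w.argmax();sel=np.abs(s-s[i])<1.2
        pts.append(c+nn*np.sum(s[sel]*w[sel])/np.sum(w[sel]))
    pts=np.array(pts)
    for _ in range(3):
        vx,vy,x0,y0=cv2.fitLine(pts.astype('float32'),cv2.DIST_HUBER,0,.01,.01).ravel()
        e=(pts-[x0,y0])@np.array([-vy,vx]);ok=np.abs(e)<max(.25,2*e.std());pts=pts[ok]
    o=np.array([x0,y0]);v=np.array([vx,vy]);v*=np.sign(v@t)
    return o+v*((a-o)@v),o+v*((b-o)@v),e[ok].std()
def inter(l1,l2):
    a,b=l1[:2];c,d=l2[:2]
    L=np.cross(np.cross([*a,1],[*b,1]),np.cross([*c,1],[*d,1]));return L[:2]/L[2]
E
cat > m3.py <<'E'
from h import *
p=cv2.imread('pics/top0.png')
f=lambda x,y:(110+(x+.5)/5-.5,180+(y+.5)/5-.5)
# rack bottom edges z=.012
L=edge(p,f(30,322),f(660,536));A,B=[ray('top',*q,0.012) for q in L[:2]]
v=A-B;print('front edge',A,B,np.degrees(np.arctan2(-v[0],v[1])),np.linalg.norm(v),L[2])
c=dict(tl=f(570,228),tr=f(650,256),br=f(553,378),bl=f(450,346),be=f(548,392),ble=f(450,362))
E1=edge(p,c['bl'],c['br'])     # top end, upper-face edge
E2=edge(p,c['tl'],c['bl']);E3=edge(p,c['tr'],c['br']);E4=edge(p,c['tl'],c['tr']);E5=edge(p,c['ble'],c['be'])
for n,e in zip('E1 E2 E3 E4 E5'.split(),(E1,E2,E3,E4,E5)):print(n,e[0].round(2),e[1].round(2),round(e[2],3))
K={'TL':inter(E4,E2),'TR':inter(E4,E3),'BL':inter(E1,E2),'BR':inter(E1,E3)}
print(K)
E
python3 m3.py
```

```text
front edge [0.51718768 0.38275914 0.012     ] [0.44515179 0.10508845 0.012     ] -14.543579723920615 0.28686265812326645 0.17148674217996876
E1 [198.9  250.97] [219.44 257.58] 0.049
E2 [221.88 223.6 ] [199.01 248.26] 0.101
E3 [239.48 230.7 ] [219.58 254.69] 0.135
E4 [223.62 225.13] [239.72 230.45] 0.118
E5 [199.76 251.51] [219.18 258.06] 0.131
{'TL': array([221.20639073, 224.32947277]), 'TR': array([239.69249164, 230.44231535]), 'BL': array([197.04630679, 250.37709516]), 'BR': array([217.65857107, 257.00654383])}
```

```bash
cat > m4.py <<'E'
from h import *
p=cv2.imread('pics/top0.png');d=np.load('pics/top0.npy');W=cloud('top',d)
f=lambda x,y:(110+(x+.5)/5-.5,180+(y+.5)/5-.5)
c=dict(tl=f(570,228),tr=f(650,256),br=f(553,374),bl=f(450,342),be=f(548,392),ble=f(450,362))
E1=edge(p,c['bl'],c['br'],hw=1.4);E5=edge(p,c['ble'],c['be'],hw=1.6)
E2=edge(p,c['tl'],c['bl']);E3=edge(p,c['tr'],c['br']);E4=edge(p,c['tl'],c['tr'])
for n,e in zip('E1 E2 E3 E4 E5'.split(),(E1,E2,E3,E4,E5)):print(n,e[0].round(2),e[1].round(2),round(e[2],3))
K=[inter(E4,E2),inter(E4,E3),inter(E1,E3),inter(E1,E2)]
m=np.zeros(d.shape,'uint8');cv2.fillConvexPoly(m,np.array(K).round().astype(int),1);m=cv2.erode(m,np.ones((5,5)))
P=W[m>0];P=P[~np.isnan(P[:,0])];o=P.mean(0);n=np.linalg.svd(P-o)[2][2];n*=np.sign(n[2])
print('plane n',n,'tilt from horizontal',np.degrees(np.arccos(n[2])),'yaw',np.degrees(np.arctan2(n[1],n[0])),((P-o)@n).std(),len(P))
yaw=np.radians(-14.54);ex=np.array([np.cos(yaw),np.sin(yaw),0]);ey=np.array([-np.sin(yaw),np.cos(yaw),0])
t=np.radians(33);zp=-np.sin(t)*ex+[0,0,np.cos(t)];xp=np.cross(ey,zp)
for nn in(n,xp):
    C=[]
    for k in K:
        r0=ray('top',*k,0);r1=ray('top',*k,.1);C.append(r0+(r1-r0)*((o-r0)@nn)/((r1-r0)@nn))
    C=np.array(C);print(C.round(4));s=[np.linalg.norm(C[i]-C[(i+1)%4]) for i in range(4)];print('sides',np.round(s,4))
    print('mid',C.mean(0)-.005*nn,'ydir yaw',[np.degrees(np.arctan2(-v[0],v[1])) for v in(C[0]-C[1],C[3]-C[2])])
print('zp',zp,'xp',xp,'ey',ey)
E
python3 m4.py
```

```text
E1 [199.89 247.1 ] [220.44 253.65] 0.056
E2 [221.85 223.58] [199.45 247.86] 0.11
E3 [239.49 230.71] [219.97 254.21] 0.152
E4 [223.62 225.13] [239.72 230.45] 0.118
E5 [199.76 251.52] [219.19 258.04] 0.124
plane n [ 0.81108546 -0.20524661  0.54773553] tilt from horizontal 56.78820090390538 yaw -14.200693073179037 0.000660911945012943 378
[[0.5718 0.1572 0.0352]
 [0.5611 0.1169 0.0359]
 [0.4949 0.1352 0.1408]
 [0.5043 0.1738 0.1414]]
sides [0.0417 0.1254 0.0397 0.1269]
mid [0.52894755 0.14680502 0.08560383] ydir yaw [np.float64(-14.804912892858573), np.float64(-13.68736809848181)]
[[0.5718 0.1573 0.0349]
 [0.5613 0.117  0.0351]
 [0.4949 0.1352 0.1411]
 [0.5042 0.1737 0.1421]]
sides [0.0417 0.1264 0.0396 0.1278]
mid [0.52896836 0.1468255  0.08555801] ydir yaw [np.float64(-14.696740060276202), np.float64(-13.626766838257804)]
zp [-0.52719567  0.13673481  0.83867057] xp [ 0.81181014 -0.21055314  0.54463904] ey [0.25105584 0.96797261 0.        ]
```

```bash
cat > m5.py <<'E'
from h import *
p=cv2.imread('pics/top0.png');q=cv2.imread('pics/side0.png')
f=lambda x,y:(325+(x+.5)/5-.5,180+(y+.5)/5-.5)
F=lambda x,y:(275+(x+.5)/5-.5,250+(y+.5)/5-.5)
def an(n,L,z):
    A,B=[ray(n,*k,z) for k in L[:2]];v=B-A
    return A.round(4),B.round(4),'ang',round(np.degrees(np.arctan2(v[1],v[0])),2),'len',round(np.linalg.norm(v),4),'rms',round(L[2],3)
print('bed L x-dir',an('top',edge(p,f(345,523),f(250,320),hw=2),.04))
print('bed R x-dir',an('top',edge(p,f(497,452),f(400,260),hw=2),.04))
print('bed front y',an('top',edge(p,f(345,523),f(497,452),hw=2),.04))
print('jaw back edge(fixed)',an('top',edge(p,f(230,185),f(345,130),hw=2),.075))
print('slot dark line',an('top',edge(p,f(275,218),f(365,178),hw=1.5),.075))
print('slide jaw front',an('top',edge(p,f(300,272),f(395,228),hw=1.5),.075))
print('slide R',an('top',edge(p,f(395,228),f(378,182),hw=1.5),.075))
print('fixed R',an('top',edge(p,f(372,175),f(345,130),hw=1.5),.075))
for n,im,G,a,b in(('side',q,F,(345,110),(465,120)),):pass
d=np.load('pics/top0.npy');W=cloud('top',d)
m=(W[...,2]>.065)&(W[...,2]<.09);v,u=np.where(m[180:300,325:445]);print('jaw z',np.nanmedian(W[180:300,325:445][m[180:300,325:445]][:,2]),len(u))
h=(W[...,2]>.1);v,u=np.where(h[180:300,325:445]);print('handle',u.mean()+325,v.mean()+180,len(u),np.nanmean(W[180:300,325:445][h[180:300,325:445]],0))
E
python3 m5.py
python3 - <<'E'
import cv2,numpy as np
g=lambda a:np.clip((a/255.)**0.5*255,0,255).astype('uint8')
t=cv2.imread('pics/top0.png');s=cv2.imread('pics/side0.png')
a=cv2.resize(g(t[200:270,355:430]),None,fx=8,fy=8,interpolation=0)
b=cv2.resize(g(s[250:340,305:385]),None,fx=6,fy=6,interpolation=0)
cv2.imwrite('pics/ft2.png',a);cv2.imwrite('pics/fs2.png',b)
E
```

```text
bed L x-dir (array([ 0.4699, -0.2041,  0.04  ]), array([ 0.5498, -0.1628,  0.04  ]), 'ang', np.float64(27.33), 'len', np.float64(0.09), 'rms', np.float64(0.075))
bed R x-dir (array([ 0.5031, -0.2662,  0.04  ]), array([ 0.5803, -0.2264,  0.04  ]), 'ang', np.float64(27.28), 'len', np.float64(0.0869), 'rms', np.float64(0.14))
bed front y (array([ 0.4703, -0.2052,  0.04  ]), array([ 0.5028, -0.267 ,  0.04  ]), 'ang', np.float64(-62.27), 'len', np.float64(0.0698), 'rms', np.float64(0.143))
jaw back edge(fixed) (array([ 0.6024, -0.1482,  0.075 ]), array([ 0.6283, -0.1945,  0.075 ]), 'ang', np.float64(-60.76), 'len', np.float64(0.0531), 'rms', np.float64(0.053))
slot dark line (array([ 0.5887, -0.1672,  0.075 ]), array([ 0.608 , -0.2031,  0.075 ]), 'ang', np.float64(-61.68), 'len', np.float64(0.0408), 'rms', np.float64(0.072))
slide jaw front (array([ 0.5682, -0.1775,  0.075 ]), array([ 0.5831, -0.2171,  0.075 ]), 'ang', np.float64(-69.47), 'len', np.float64(0.0423), 'rms', np.float64(0.678))
slide R (array([ 0.5865, -0.2169,  0.075 ]), array([ 0.604 , -0.2082,  0.075 ]), 'ang', np.float64(26.51), 'len', np.float64(0.0196), 'rms', np.float64(0.112))
fixed R (array([ 0.6076, -0.2071,  0.075 ]), array([ 0.6254, -0.1956,  0.075 ]), 'ang', np.float64(32.72), 'len', np.float64(0.0212), 'rms', np.float64(0.147))
jaw z 0.07485657542760533 613
handle 407.0 253.03370786516854 89 [ 0.5237017  -0.21334783  0.11223901]
```

View pics/ft2.png

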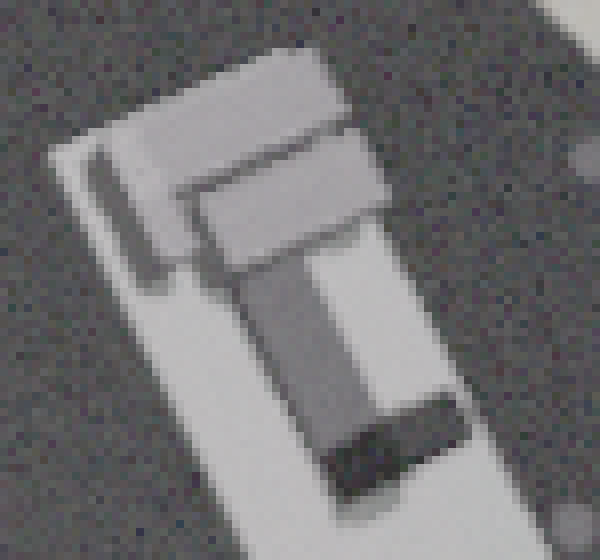

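View pics/fs2.png

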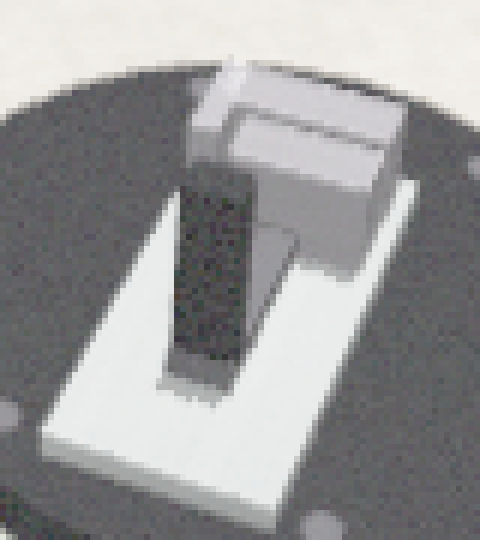

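```bash
cat > m6.py <<'E'
from h import *
yaw=np.radians(27.5);O=np.array([0.6,-0.18])
ex=np.array([np.cos(yaw),np.sin(yaw)]);ey=np.array([-ex[1],ex[0]])
def rect(n,im,z,xs,ys):
    X,Y=np.meshgrid(xs,ys,indexing='ij')
    P=O+X[...,None]*ex+Y[...,None]*ey
    P=np.concatenate([P,np.full(X.shape+(1,),z)],-1).reshape(-1,3)
    uv=np.array([proj(n,k) for k in P])
    return map_coordinates(im.mean(2),[uv[:,1],uv[:,0]],order=1).reshape(X.shape)
if __name__=='__main__':
    ims={n:cv2.imread(f'pics/{n}0.png') for n in('top','side')}
    xs=np.arange(-.05,.035,.0005);ys=np.arange(-.06,.05,.0005)
    for n in ims:
        r=rect(n,ims[n],.075,xs,ys)
        g=np.clip(r/255,0,1)**.6*255
        cv2.imwrite(f'pics/rect_{n}.png',cv2.resize(g[::-1,::-1],None,fx=3.5,fy=3.5,interpolation=0))
    # x up, y left
        sel=(ys>-.035)&(ys<.0)
        pr=r[:,sel].mean(1);print(n);print([(round(x*1000),int(v)) for x,v in zip(xs[::2],pr[::2])])
E
python3 m6.py
```

```text
Traceback (most recent call last):
  File "m6.py", line 14, in <module>
    r=rect(n,ims[n],.075,xs,ys)
  File "m6.py", line 8, in rect
    uv=np.array([proj(n,k) for k in P])
                 ~~~~^^^^^
  File "h.py", line 15, in proj
    c,R,t=cal(n);q=R@np.array(p)+t
          ~~~^^^
  File "h.py", line 4, in cal
    c=calibration(n);R,_=cv2.Rodrigues(np.array(c['rvec'],float));t=np.array(c['tvec'],float).ravel()
ValueError: time passes only in moves, steps and waits
```

```bash
python3 - <<'E'
import cv2,numpy as np
a=cv2.imread('pics/rect_top.png');b=cv2.imread('pics/rect_side.png');print(a.shape)
o=np.vstack([a,b]);o=cv2.resize(o,None,fx=.49,fy=.49) if o.shape[0]>1200 else o
c=np.hstack([a,b]);c=cv2.resize(c,(800,int(c.shape[0]*800/c.shape[1])));cv2.imwrite('pics/rect.png',c)
E
```

```text
[ WARN:0@0.018] global loadsave.cpp:275 findDecoder imread_('pics/rect_top.png'): can't open/read file: check file path/integrity
[ WARN:0@0.018] global loadsave.cpp:275 findDecoder imread_('pics/rect_side.png'): can't open/read file: check file path/integrity
Traceback (most recent call last):
AttributeError: 'NoneType' object has no attribute 'shape'
```

Calibration gets called too often there, so I'll cache it.

```bash
sed -i 's/^def cal(n):/import functools\n@functools.lru_cache(None)\ndef cal(n):/' h.py; python3 m6.py && python3 - <<'E'
import cv2,numpy as np
a=cv2.imread('pics/rect_top.png');b=cv2.imread('pics/rect_side.png');print(a.shape)
c=np.hstack([a,b]);c=cv2.resize(c,(800,int(c.shape[0]*800/c.shape[1])));cv2.imwrite('pics/rect.png',c)
E
```

```text
top
[(-50, 91), (-49, 90), (-48, 90), (-47, 90), (-46, 89), (-45, 88), (-44, 88), (-43, 88), (-42, 89), (-41, 89), (-40, 88), (-39, 88), (-38, 88), (-37, 89), (-36, 87), (-35, 83), (-34, 77), (-33, 70), (-32, 63), (-31, 55), (-30, 49), (-29, 49), (-28, 57), (-27, 70), (-26, 82), (-25, 86), (-24, 85), (-23, 84), (-22, 84), (-21, 84), (-20, 84), (-19, 84), (-18, 84), (-17, 85), (-16, 85), (-15, 86), (-14, 87), (-13, 87), (-12, 86), (-11, 86), (-10, 84), (-9, 79), (-8, 69), (-7, 54), (-6, 43), (-5, 45), (-4, 55), (-3, 69), (-2, 82), (-1, 87), (0, 86), (1, 86), (2, 86), (3, 87), (4, 86), (5, 86), (6, 85), (7, 86), (8, 86), (9, 86), (10, 86), (11, 85), (12, 86), (13, 86), (14, 87), (15, 86), (16, 82), (17, 74), (18, 62), (19, 44), (20, 29), (21, 25), (22, 27), (23, 26), (24, 25), (25, 26), (26, 26), (27, 26), (28, 26), (29, 25), (30, 25), (31, 25), (32, 25), (33, 26), (34, 26)]
side
[(-50, 89), (-49, 89), (-48, 90), (-47, 90), (-46, 90), (-45, 89), (-44, 89), (-43, 89), (-42, 88), (-41, 88), (-40, 88), (-39, 88), (-38, 88), (-37, 88), (-36, 89), (-35, 92), (-34, 98), (-33, 107), (-32, 119
[... 164 characters left out ...]
 144), (-17, 143), (-16, 142), (-15, 139), (-14, 133), (-13, 125), (-12, 111), (-11, 97), (-10, 90), (-9, 93), (-8, 103), (-7, 115), (-6, 127), (-5, 135), (-4, 139), (-3, 139), (-2, 139), (-1, 138), (0, 138), (1, 138), (2, 139), (3, 139), (4, 139), (5, 138), (6, 137), (7, 136), (8, 135), (9, 132), (10, 127), (11, 117), (12, 102), (13, 82), (14, 64), (15, 59), (16, 71), (17, 96), (18, 125), (19, 154), (20, 180), (21, 201), (22, 214), (23, 220), (24, 222), (25, 222), (26, 222), (27, 222), (28, 222), (29, 222), (30, 222), (31, 222), (32, 222), (33, 221), (34, 221)]
(595, 770, 3)[ WARN:0@0.594] global loadsave.cpp:1063 imwrite_ Unsupported depth image for selected encoder is fallbacked to CV_8U.
```

View pics/rect.png

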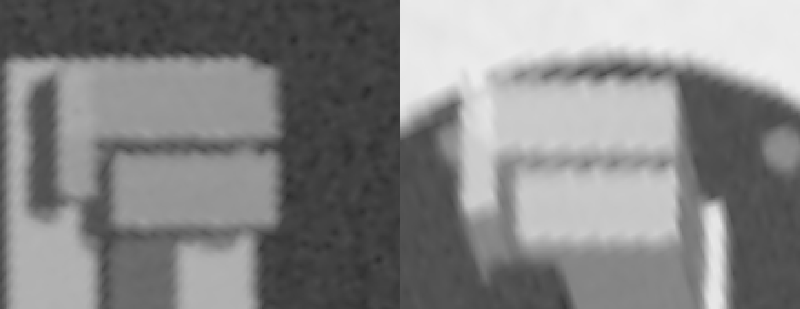

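Fixture yaw comes out near 27.5°. The two views disagree by about 4 mm along x, which is within calibration error. I'll average them now and use contact at the jaw's far limit as the exact reference. Next come probe clearance and IK checks.

```bash
cat >> h.py <<'E'
from scipy.spatial.transform import Rotation as Rn
def quat(yt,zt):
    yt=np.array(yt,float);zt=np.array(zt,float);zt/=np.linalg.norm(zt);yt-=zt*(yt@zt);yt/=np.linalg.norm(yt)
    q=Rn.from_matrix(np.stack([np.cross(yt,zt),yt,zt],1)).as_quat();return q[[3,0,1,2]]
YF=np.radians(27.5);FX=np.array([np.cos(YF),np.sin(YF),0]);FY=np.array([-FX[1],FX[0],0]);DN=np.array([0,0,-1.])
SEAT=np.array([.5939,-.1790,.04])
YR=np.radians(-14.3);RX=np.array([np.cos(YR),np.sin(YR),0]);RY=np.array([-RX[1],RX[0],0])
ZP=-np.sin(np.radians(33))*RX+np.array([0,0,np.cos(np.radians(33))]);PM=np.array([.529,.1468,.0856])
E
python3 - <<'E'
from h import *
print('probe bar end',ray('top',284,193,.225),'head',ray('top',291,135,.245),'base',ray('top',291,174,.03))
d=np.load('pics/top0.npy');W=cloud('top',d);R=W[110:205,265:315]
m=(R[...,2]>.19);P=R[m];print('xmin high pt',P[P[:,0].argmin()],'mean',P.mean(0))
H=SEAT-FX*.0808+[0,0,.06]
def ik(p,q):
    a=kin.inverse_kinematics(list(p),list(q));return None if a is None else np.round(a,2)
for s in(1,-1):
    print('handle',s,ik(H+[0,0,.054],quat(s*FX,DN)),'hi',ik(H+[0,0,.2],quat(s*FX,DN)))
    print('place',s,ik(SEAT+[0,0,.144],quat(s*FY,DN)))
    g=PM+ZP*(.0275+.054);print('rack',s,g,ik(g,quat(s*RY,-ZP)),'out',ik(g+ZP*.14,quat(s*RY,-ZP)))
E
```

```text
probe bar end [0.59366662 0.0243753  0.225     ] head [0.69170951 0.01890928 0.245     ] base [0.69474265 0.01747614 0.03      ]
xmin high pt [0.59409624 0.03277159 0.23359528] mean [0.66994516 0.02175294 0.23718561]
handle 1 [-0.33  0.65  0.84  1.98 -0.67  0.81  1.37] hi [-0.43  0.43  0.95  1.87 -0.4   1.05  1.16]
place 1 [-0.07  0.54  0.35  1.81 -0.24  0.83  2.45]
rack 1 [0.48598725 0.15776381 0.15395165] [-1.17  0.43  0.62  2.37  1.37  0.19 -0.66] out [-1.11  0.02  0.29  2.37  0.89  0.66 -0.2 ]
handle -1 [-0.53  0.95  1.26  1.99 -1.06  1.09 -1.43] hi [-0.59  0.62  1.28  1.88 -0.66  1.16 -1.73]
place -1 [-0.37  0.66  0.81  1.83 -0.6   0.91 -0.37]
rack -1 [0.48598725 0.15776381 0.15395165] [-0.85  0.37  0.23  2.35  1.42  0.36  2.47] out [ 0.32  0.18 -1.2   2.29  1.05  0.8   2.84]
```

```bash
python3 - <<'E'
from h import *
q=quat(FX,DN);H=SEAT-FX*.0808+[0,0,.06]
env.reach([.35,.3,.42],list(quat([0,1,0],DN)))
env.reach([.40,-.16,.38],list(q)); print(env.get_state()['qpos'].round(2))
env.grip(.055)
env.reach(list(H+[0,0,.16]),list(q))
env.movel(list(H+[0,0,.09]),velocity=.15)
s=env.get_state();print(s['time'],s['tcp_pos'],s['qpos'].round(2),s['opening'],s['force'].round(2))
for n in('top','side'):
    p,d=camera(n);cv2.imwrite(f'pics/{n}1.png',p);np.save(f'pics/{n}1.npy',d)
t=cv2.imread('pics/top1.png');u=cv2.imread('pics/side1.png')
g=lambda a:np.clip((a/255.)**.6*255,0,255).astype('uint8')
cv2.imwrite('pics/c1.png',np.hstack([cv2.resize(g(t[170:310,320:460]),(400,400)),cv2.resize(g(u[190:350,260:420]),(400,400))]))
E
```

```text
[-0.55 -0.07  0.76  2.04  0.05  1.15  0.67]
4.875 [ 0.52253962 -0.21645555  0.19120138] [-0.34  0.57  0.84  1.96 -0.56  0.86  1.29] 0.054664919170147534 [0.01 0.96 1.03]
```

View pics/c1.png

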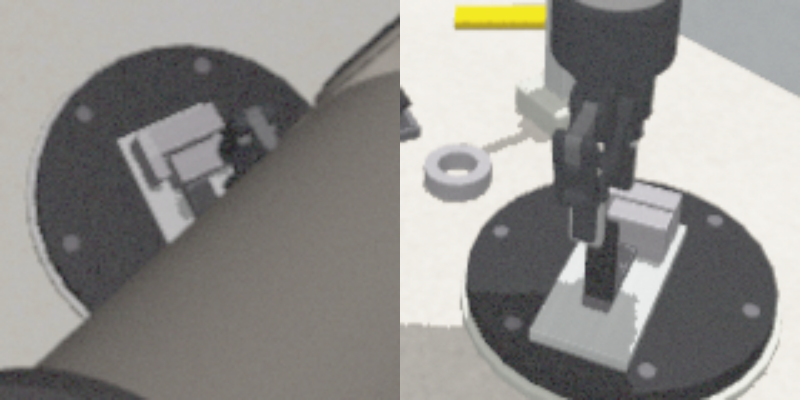

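The side view shows the fingers straddling the black handle, crop (600,240). I'll go down, grip it and pull it to the limit with a force stop.

```bash
python3 - <<'E'
from h import *
def st(l):
    s=env.get_state();print(l,round(s['time'],2),s['tcp_pos'].round(4),'F',s['force'].round(1),'op',round(s['opening'],4));return s
H=SEAT-FX*.0808+[0,0,.06]
print(env.movel(list(H+[0,0,.054]),velocity=.06,stop_force=10));st('down')
env.grip(.0,f_grip=25);s=st('grip')
p0=s['tcp_pos']
r=env.movel(list(p0-FX*.018),velocity=.02,stop_force=12);s=st('pull');print(r,'moved',(s['tcp_pos']-p0)@FX)
env.dwell(.2);st('hold')
for n in('top','side'):
    p,d=camera(n);cv2.imwrite(f'pics/{n}2.png',p)
u=cv2.imread('pics/side2.png');t=cv2.imread('pics/top2.png')
g=lambda a:np.clip((a/255.)**.6*255,0,255).astype('uint8')
cv2.imwrite('pics/c2.png',np.hstack([cv2.resize(g(t[190:270,345:425]),(400,400)),cv2.resize(g(u[230:350,290:410]),(400,400))]))
E
```

```text
False
down 5.72 [ 0.5223 -0.2165  0.154 ] F [-0.8 -0.3 -0.2] op 0.0547
grip 6.17 [ 0.5225 -0.2163  0.1543] F [-0.7  0.5  2.7] op 0.0136
pull 6.86 [ 0.5107 -0.2225  0.1543] F [-0.2 -0.6  2.8] op 0.0133
True moved -0.013301272232699486
hold 7.06 [ 0.5107 -0.2224  0.1543] F [-2.6 -1.2  4.6] op 0.0135
```

View pics/c2.png

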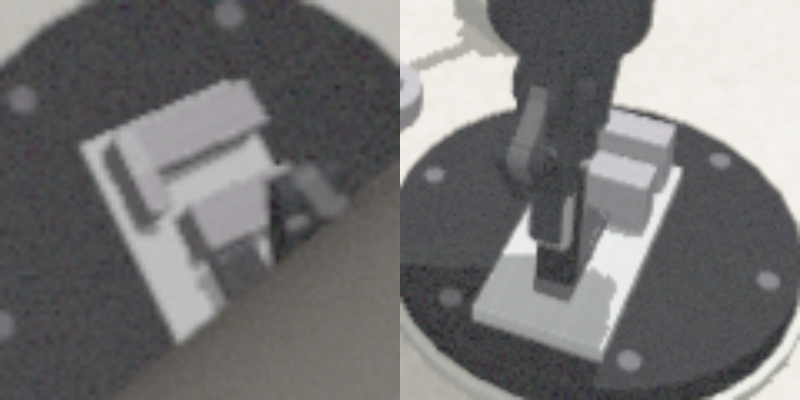

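The jaw stopped at its far limit after 13.3 mm of travel. That puts the seat within 0.3 mm of my estimate in x, and both views show the slot wide open. Now the rack.

```bash
cat >> h.py <<'E'
def st(l):
    s=env.get_state();print(l,round(s['time'],2),s['tcp_pos'].round(4),'F',s['force'].round(1),'op',round(s['opening'],4));return s
def snap(k,bt=None,bs=None):
    g=lambda a:np.clip((a/255.)**.6*255,0,255).astype('uint8');o=[]
    for n,b in(('top',bt),('side',bs)):
        if b is None: continue
        p,d=camera(n);cv2.imwrite(f'pics/{n}{k}.png',p);np.save(f'pics/{n}{k}.npy',d)
        o.append(cv2.resize(g(p[b[0]:b[1],b[2]:b[3]]),(400,int(400*(b[1]-b[0])/(b[3]-b[2])))))
    h=max(x.shape[0] for x in o);o=[cv2.copyMakeBorder(x,0,h-x.shape[0],0,0,0) for x in o]
    cv2.imwrite(f'pics/c{k}.png',np.hstack(o))
E
python3 - <<'E'
from h import *
env.grip(.055);p=st('rel')['tcp_pos']
env.movel(list(p+[0,0,.12]),velocity=.2)
q=quat(FX,DN);env.reach([.40,-.16,.40],list(q))
qr=quat(RY,-ZP);g=PM+ZP*(.0275+.054)
env.reach([.38,.15,.40],list(quat(RY,DN)))
env.grip(.065)
print(kin.inverse_kinematics(list(g),list(qr)))
env.reach(list(g+ZP*.11),list(qr))
s=st('pre');print(s['qpos'].round(2))
snap(3,(180,290,110,265),(130,270,160,300))
E
```

```text
rel 7.63 [ 0.5119 -0.2215  0.1543] F [-0.3  0.6  0.4] op 0.0553
[-0.49746258  0.3678121  -0.18153191  2.3236485   1.45124019  0.5112184
 -0.66600722]
pre 11.68 [0.4285 0.1725 0.2469] F [1.2 0.  0.3] op 0.065
[-0.96  0.1   0.18  2.36  0.96  0.58 -0.26]
```

View pics/c3.png

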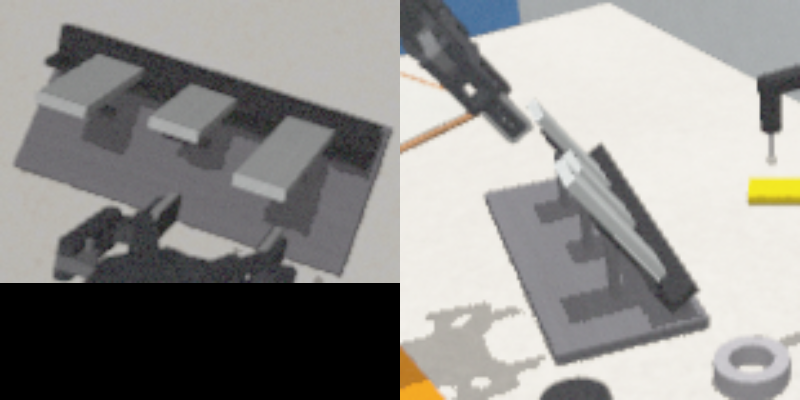

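```bash
python3 - <<'E'
from h import *
s=env.get_state();q=s['orientation'];R=Rn.from_quat(q[[1,2,3,0]]).as_matrix();tcp=s['tcp_pos']
print('axis err',((tcp-PM)@RY),R[:,1]@RY,R[:,2]@ZP)
for n in('top','side'):
    for h in(.06,.066,.073):
        print(n,h,[proj(n,tcp+R[:,2]*h+R[:,1]*k).round(1) for k in(-.0325,0,.0325)])
    print(n,'plate top end',[proj(n,PM+ZP*.0625+RY*k).round(1) for k in(-.02,0,.02)])
g=lambda a:np.clip((a/255.)**.6*255,0,255).astype('uint8')
a=cv2.imread('pics/top3.png')[225:290,160:240];b=cv2.imread('pics/side3.png')[130:215,160:240]
cv2.imwrite('pics/c3b.png',np.hstack([cv2.resize(g(a),(400,325),interpolation=0),cv2.resize(g(b),(400,425),interpolation=0)[:325]]))
E
```

```text
axis err 0.0003518701090435794 0.9999973711524455 -0.999999110959681
top 0.06 [array([214.2, 273.7]), array([196.2, 267.6]), array([178.4, 261.6])]
top 0.066 [array([215.3, 272.1]), array([197.5, 266.2]), array([179.8, 260.2])]
top 0.073 [array([216.7, 270.4]), array([199. , 264.5]), array([181.4, 258.6])]
top plate top end [array([220.1, 255.9]), array([210. , 252.6]), array([199.8, 249.2])]
side 0.06 [array([201. , 173.5]), array([197.7, 167.4]), array([194.5, 161.7])]
side 0.066 [array([202.9, 175.4]), array([199.5, 169.3]), array([196.3, 163.5])]
side 0.073 [array([205. , 177.6]), array([201.6, 171.4]), array([198.4, 165.6])]
side plate top end [array([219.7, 192.6]), array([217.4, 188.7]), array([215.2, 184.9])]
```

View pics/c3b.png

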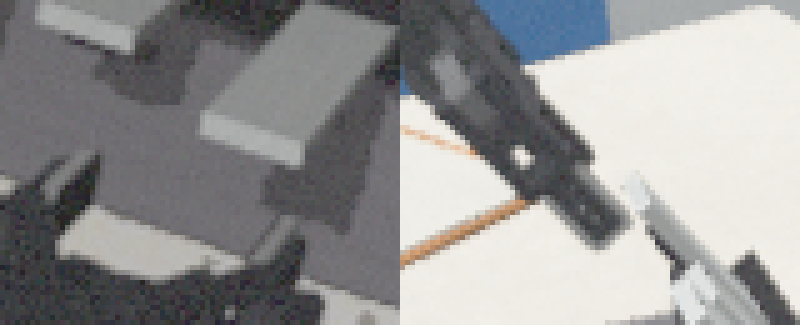

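The finger tips project where predicted in both views, and the plate end at top px (210,252) matches too. I'll go in and grip.

```bash
python3 - <<'E'
from h import *
g=PM+ZP*(.0275+.054)
print(env.movel(list(g),velocity=.1,stop_force=8));st('in')
env.grip(0,f_grip=50);s=st('grip')
snap(4,(180,290,110,265),(130,270,160,300))
E
```

```text
False
in 13.03 [0.4859 0.1579 0.1541] F [0.2 0.7 0.8] op 0.0651
grip 13.37 [0.4859 0.1578 0.1543] F [-4.7  0.4  6.4] op 0.0392
```

View pics/c4.png

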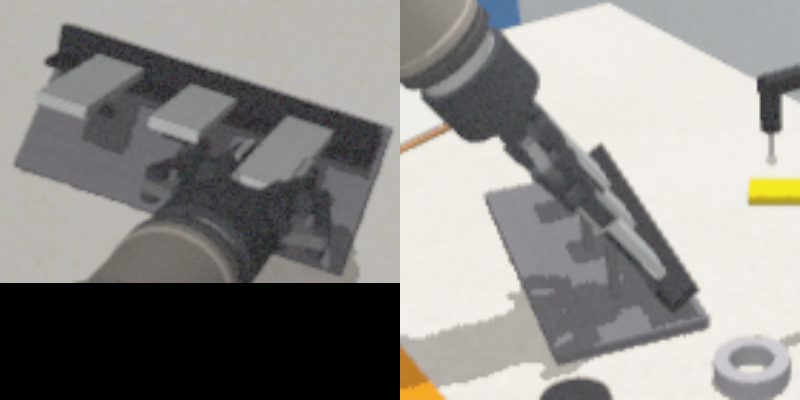

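```bash
python3 - <<'E'
from h import *
g=PM+ZP*(.0275+.054)
env.movel(list(g+ZP*.12),velocity=.12);st('out')
qp=quat(FY,DN)
env.reach([.39,.13,.44],list(quat(RY,DN)))
env.reach([.40,-.16,.44],list(qp))
T=SEAT+FX*-.009+FY*-.006+[0,0,.144]
env.reach(list(T+[0,0,.12]),list(qp));
env.movel(list(T+[0,0,.06]),velocity=.12)
s=st('pre');print(s['qpos'].round(2))
snap(5,(150,300,310,460),(140,350,250,420))
E
```

```text
out 14.62 [0.4227 0.1736 0.2541] F [ 0.5 -0.4 -1.9] op 0.0393
pre 18.4 [ 0.5889 -0.1887  0.2448] F [ 1.   0.  -0.8] op 0.0391
[-0.46  0.63  0.97  1.8  -0.61  1.04  2.8 ]
```

View pics/c5.png

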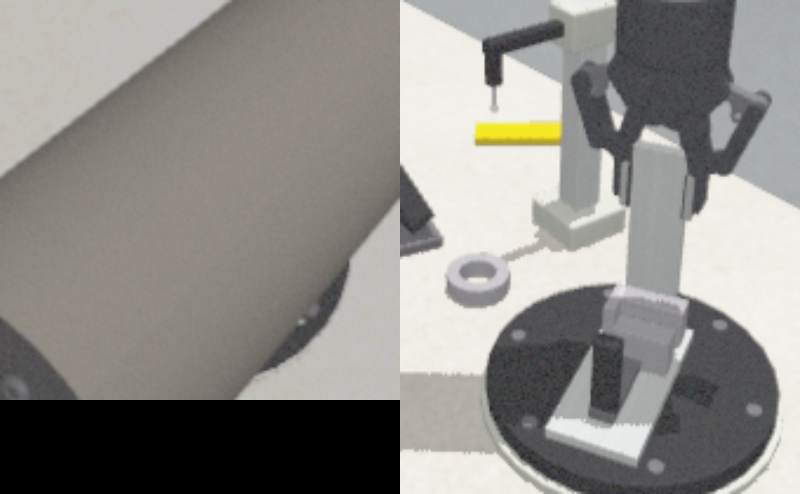

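```bash
python3 - <<'E'
from h import *
g=lambda a:np.clip((a/255.)**.7*255,0,255).astype('uint8')
b=cv2.imread('pics/side5.png')[190:330,310:400]
cv2.imwrite('pics/c5b.png',cv2.resize(g(b),(386,600),interpolation=cv2.INTER_CUBIC))
T=SEAT+FX*-.009+FY*-.006+[0,0,.1]
for dx in(-.005,.005):
  print([proj('side',T+FX*dx+FY*k).round(1) for k in(-.02,.02)])
print('fixed top edge',[proj('side',SEAT+[0,0,.035]+FY*k).round(1) for k in(-.03,.02)])
print('sliding top edge',[proj('side',SEAT-FX*.018+[0,0,.035]+FY*k).round(1) for k in(-.03,.02)])
E
```

```text
[array([368.6, 247.7]), array([346.5, 242.2])]
[array([370.2, 244.6]), array([348.3, 239.3])]
fixed top edge [array([369.9, 272.8]), array([343.9, 265.7])]
sliding top edge [array([367.1, 278.6]), array([340.7, 271.3])]
```

View pics/c5b.png

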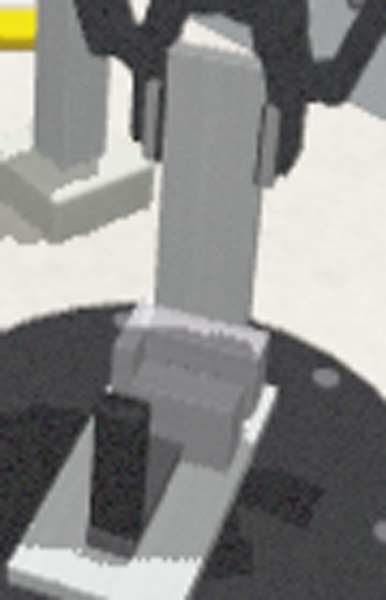

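```bash
python3 - <<'E'
from h import *
for tr in(.007,.014):
  print('handle top',tr,[proj('side',SEAT-FX*(.08+tr+sx*.007)+FY*sy*.01+[0,0,.074]).round(1) for sx in(-1,1) for sy in(-1,1)])
s=env.get_state();q=s['orientation'];R=Rn.from_quat(q[[1,2,3,0]]).as_matrix();c=s['tcp_pos']
for dz,l in((.144,'bottom'),(.019,'top')):
  print(l,[proj('side',c+R[:,2]*dz+FX*sx*.005+R[:,1]*k).round(1) for sx in(-1,1) for k in(-.02,.02)])
u=cv2.imread('pics/side5.png')
for r in(225,235,245,255,258,260,262,264,266): print(r,u[r,340:378].mean(1).astype(int))
E
```

```text
handle top 0.007 [array([346.7, 279.5]), array([335.3, 276.3]), array([343.9, 284.6]), array([332.4, 281.3])]
handle top 0.014 [array([345.3, 282.1]), array([333.8, 278.8]), array([342.5, 287.3]), array([330.9, 283.8])]
bottom [array([367.2, 265.3]), array([345.7, 259.6]), array([368.8, 262.1]), array([347.5, 256.6])]
top [array([373.5, 204.7]), array([349.8, 199.9]), array([375.2, 201.9]), array([351.7, 197.2])]
225 [224 220 215 120 100  95  37  47 118 115 116 114 117 114 117 118 117 119
 117 117 118 116 118 116 115 115 118 114 114 111  42 101  99  95  57  34
  36  35]
235 [107 106 108 107 111 145 222 138 114 115 111 114 114 114 115 113 119 118
 117 114 116 114 115 118 112 113 118 113 114 114 105 199 226 228 230 229
 228 228]
245 [221 222 224 226 226 222 185 114 113 113 115 115 111 111 113 114 117 117
 112 114 115 112 112 113 116 113 113 115 115 103 195 224 223 225 225 225
 224 225]
255 [218 218 219 221 222 220 138 111 112 112 112 111 111 112 111 114 113 109
 112 114 111 112 111 113 111 112 111 109 106 199 227 229 227 224 225 224
 226 225]
258 [224 227 226 226 226 221 116 111 114 112 112 111 110 111 113 116 114 112
 113 114 113 115 110 110 109 110 110 115 109 209 230 231 231 229 227 227
 228 228]
260 [137 143 197 198 227 224 116 113 111 113 112 110 111 114 113 114 112 112
 114 116 113 113 113 111 112 111 111 108 116 228 229 230 230 229 226 224
 225 226]
262 [ 71 176 183 209 213 216 172 174 166 160 141 151 124 119 115 113 111 110
 114 114 111 112 112 114 115 111 110 107 140 227 227 228 228 226 227 227
 227 228]
264 [173 187 200 213 213 186 179 181 181 178 180 179 179 176 171 169 165 164
 141 117 126 119 113 110 111 111 109  93  95 158 208 230 230 229 228 228
 227 227]
266 [132 134 134 142 142 130 130 131 130 130 131 132 130 138 178 182 181 181
 181 179 177 175 172 161 165 160 148 132 122  65  37  62  68 118 148 154
 204 227]
```

Everything is consistent: the handle top at about (333,282) sits where a fully open jaw would put it, and the plate's lower edge is within 1 px or so of prediction. Inserting.

```bash
python3 - <<'E'
from h import *
T=SEAT+FX*-.009+FY*-.006+[0,0,.144]
print(env.movel(list(T+[0,0,.012]),velocity=.08,stop_force=8));st('a')
print(env.movel(list(T+[0,0,-.006]),velocity=.02,stop_force=6));s=st('floor')
snap(6,None,(140,350,250,420))
E
```

```text
False
a 19.25 [ 0.5888 -0.1888  0.1961] F [ 0.   0.4 -1.6] op 0.0392
True
floor 19.86 [ 0.5888 -0.1885  0.1849] F [-0.7  0.   4.7] op 0.0393
```

View pics/c6.png

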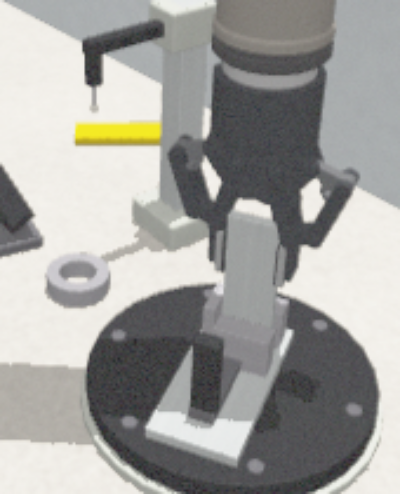

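The plate touched down at the predicted height, inside the slot. Next I'll slide it to the fixed jaw and then to the stop.

```bash
python3 - <<'E'
from h import *
def rel(p): d=p-SEAT; return np.round([d@FX*1e3,d@FY*1e3,d[2]*1e3],2)
p=env.get_state()['tcp_pos']
env.movel(list(p+[0,0,.0008]),velocity=.02);p=st('lift')['tcp_pos']
print(env.movel(list(p+FX*.012),velocity=.015,stop_force=5));p=st('x')['tcp_pos'];print(rel(p))
env.movel(list(p-FX*.0005),velocity=.02);p=st('xb')['tcp_pos'];print(rel(p))
print(env.movel(list(p+FY*.015),velocity=.015,stop_force=5));p=st('y')['tcp_pos'];print(rel(p))
env.movel(list(p-FY*.0005),velocity=.02);p=st('yb')['tcp_pos'];print(rel(p))
snap(7,(150,300,310,460),(140,350,250,420))
E
```

```text
lift 20.16 [ 0.5887 -0.1884  0.1854] F [ 0.  -0.7 -2.4] op 0.0393
True
x 20.66 [ 0.5931 -0.1859  0.1849] F [-0.3 -0.9  2.5] op 0.0391
[ -3.92  -5.78 144.87]
xb 20.91 [ 0.5928 -0.1862  0.1849] F [0.4 0.6 0.7] op 0.0394
[ -4.28  -5.87 144.92]
True
y 21.44 [ 0.5903 -0.1817  0.1849] F [ 0.4 -0.5  2.3] op 0.0394
[ -4.49  -0.74 144.91]
yb 21.69 [ 0.5905 -0.1819  0.1849] F [-0.4  0.2  3.3] op 0.0392
[ -4.37  -0.98 144.87]
```

View pics/c7.png

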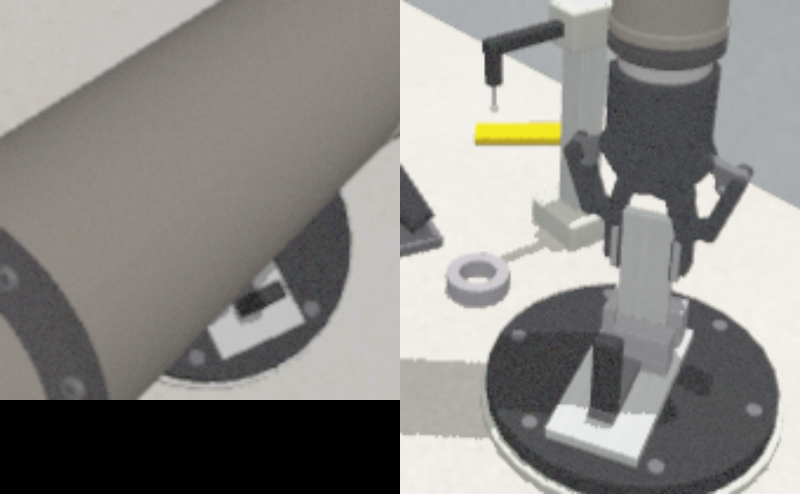

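Contacts came at x=-3.9 mm and y=-0.7 mm, against an expected -5 and 0, so the plate is home. Releasing.

```bash
python3 - <<'E'
from h import *
env.grip(.06);p=st('rel')['tcp_pos']
env.movel(list(p+[0,0,.02]),velocity=.05);env.movel(list(p+[0,0,.13]),velocity=.15);st('up')
env.reach([.42,-.22,.42],list(quat(FX,DN)))
st('away');snap(8,(150,300,310,460),(140,350,250,420))
E
```

```text
rel 22.12 [ 0.5903 -0.1822  0.1847] F [-0.1 -0.2 -0. ] op 0.0598
up 23.56 [ 0.59   -0.1818  0.3138] F [ 0.7  0.1 -0.3] op 0.06
away 25.25 [ 0.4202 -0.2197  0.42  ] F [-0.9 -0.3  0.3] op 0.0599
```

View pics/c8.png

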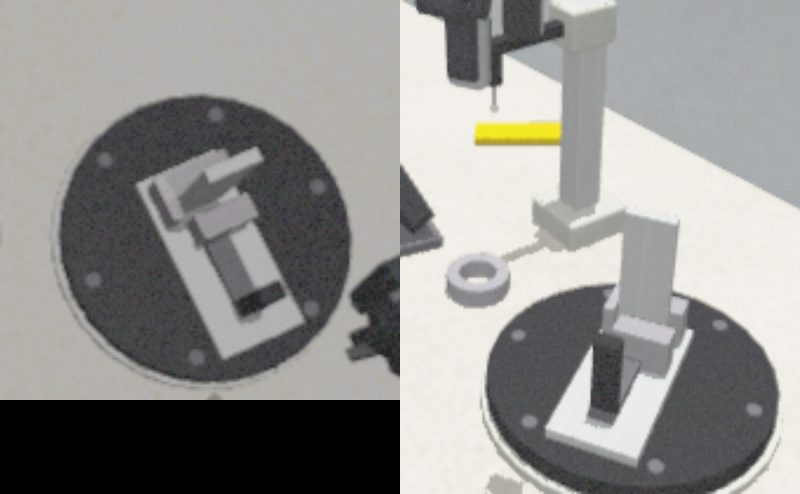

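The plate stands upright against the jaw, side crop (650,270), with the slot open. Now the jaw gets pushed shut.

```bash
python3 - <<'E'
from h import *
q=list(quat(FX,DN));H=SEAT-FX*.0935+[0,0,.06]
env.grip(.05)
env.reach(list(H+[0,0,.17]),q);st('hi')
env.movel(list(H+[0,0,.09]),velocity=.12)
print(env.movel(list(H+[0,0,.054]),velocity=.06,stop_force=8));st('down')
env.grip(0,f_grip=25);p0=st('grip')['tcp_pos']
r=env.movel(list(p0+FX*.013),velocity=.012,stop_force=12);p=st('push')['tcp_pos'];print(r,'moved',(p-p0)@FX,'travel',(SEAT-p)@FX-.08)
env.dwell(.2);st('hold');snap(9,(150,300,310,460),(140,350,250,420))
E
```

```text
hi 26.38 [ 0.5108 -0.2229  0.2709] F [ 0.7 -0.  -0. ] op 0.0501
False
down 27.94 [ 0.511  -0.2224  0.154 ] F [ 0.4 -0.2 -0.8] op 0.0503
grip 28.35 [ 0.5111 -0.2222  0.1543] F [-1.3 -0.1  3.4] op 0.0134
push 29.18 [ 0.518  -0.2187  0.1544] F [-0.9  0.3  4.9] op 0.0137
True moved 0.007780698904415932 travel 0.005602142724192363
hold 29.38 [ 0.518  -0.2187  0.1543] F [-1.  -0.   5.3] op 0.0134
```

View pics/c9.png

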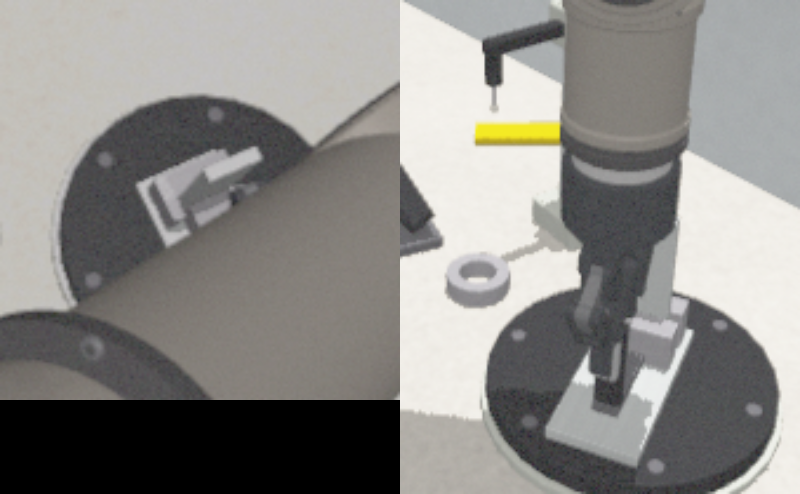

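```bash
python3 - <<'E'
from h import *
env.grip(.05);p=st('rel')['tcp_pos']
env.movel(list(p+[0,0,.13]),velocity=.12)
env.reach([.40,-.22,.42],list(quat(FX,DN)))
env.reach([.33,.30,.42],list(quat(FX,DN)))
st('away');snap(10,(150,300,310,460),(140,350,250,420))
d=np.load('pics/top10.npy');W=cloud('top',d);d0=np.load('pics/side10.npy');S=cloud('side',d0)
# plate face towards -x from side view
rel=lambda P:np.stack([(P-SEAT)@FX,(P-SEAT)@FY,P[...,2]-.04],-1)
r=rel(S);m=(r[...,2]>.045)&(r[...,2]<.118)&(np.abs(r[...,1])<.016)&(r[...,0]>-.03)&(r[...,0]<.02)
P=r[m];o=P.mean(0);n=np.linalg.svd(P-o)[2][2];n*=-np.sign(n[0]);print('face centre',o,'n',n,'tilt',n[2],'yaw',n[1],len(P))
for w,nm in((rel(S),'side'),(rel(W),'top')):
    k=(w[...,2]>.12)&(w[...,2]<.135)&(np.abs(w[...,0])<.03)&(np.abs(w[...,1])<.03);print(nm,'top end',w[k].mean(0),np.percentile(w[k],[3,97],axis=0),k.sum())
    k=(w[...,2]>.07)&(w[...,0]<-.06)&(w[...,0]>-.11)&(np.abs(w[...,1])<.02);print('handle top',w[k].mean(0))
E
```

```text
rel 29.92 [ 0.5175 -0.2185  0.1539] F [-0.6  0.4  0. ] op 0.05
away 33.8 [0.3308 0.2992 0.4198] F [0.3 0.3 0.4] op 0.0499
face centre [-9.57397964e-03 -8.97949541e-05  8.24895772e-02] n [-9.99999481e-01 -2.80879229e-04 -9.79606482e-04] tilt -0.0009796064823504214 yaw -0.0002808792285566808 576
side top end [-0.0066778  -0.00100474  0.12300651] [[-0.01106074 -0.01953694  0.12038124]
 [-0.00092996  0.01830381  0.12489828]] 110
handle top [-0.08715336 -0.00048082  0.07210434]
top top end [-0.00332902  0.00033406  0.12498036] [[-0.00798676 -0.01863972  0.1220783 ]
 [ 0.00164905  0.01926312  0.12742382]] 124
handle top [-0.08375175  0.00065467  0.07345243]
```

View pics/c10.png

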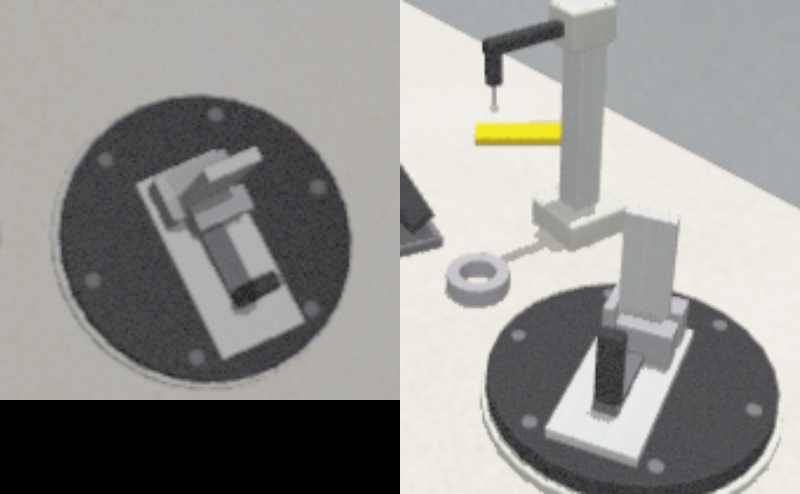

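View pics/top10.png

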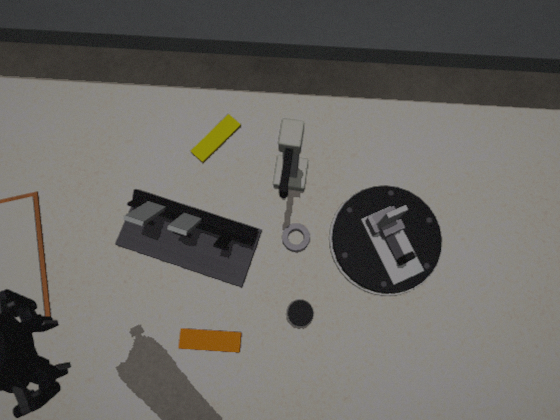

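The plate is clamped square: tilt 0.001 rad, yaw 0.0003 rad, centre about x -5 and y -0.3 mm, and the bystanders are unmoved. Handing in.

```bash
python3 -c "
from h import *
job.job_done();st('done')"
```

```text
the job is handed in; nothing more can be done
the job is handed in; nothing more can be done
```

The longest plate is clamped upright in the fixture and the job is handed in, at about 34 s of the 72 s allowed. No verdict was reported.

**What I did:** I pulled the jaw by its handle to its far limit and drew the long plate (the right-hand one in the top view) out of the rack. I lowered it into the slot until it touched the floor, then slid it against the fixed jaw and the end stop under force stops. After letting go, I pushed the jaw shut until it stopped on the plate, released it and moved clear.

**Last checks:**

| Check | Result |
|---|---|
| Plate tilt | about 0.001 rad (limit 0.06) |
| Plate yaw, against my estimate of the fixture's angle | about 0.0003 rad (limit 0.06) |
| Plate centre from the seat | about x -5 mm, y -0.3 mm |
| Height of plate top above slot floor | about 123 to 125 mm on average, so it is on the floor |
| Jaw travel, from the gripper's position | about 5.6 to 6 mm (limit 7.8 mm) |

In the last pictures the other two plates, the jar, the ring gauge and the probe look unmoved, judged by eye. The arm stood clear of everything.

**Disagreement:** the two cameras differ by about 3 to 4 mm along the slot's width, which fits their stated calibration error. The x figure is their average, and it agrees to about 1 mm with where the plate met the fixed jaw and where the jaw's end stop and closing travel put it.

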